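# Shim the rocking block heater

### The arm

A 6-joint arm with a two-finger parallel gripper is mounted at the origin on the work surface. World frame = base frame: x ahead of the robot, y to its left, z up, the work surface at z = 0. Lengths are in mm, angles in degrees, forces in N, time in s.
With the tool pointing down it reaches from about 300 to 850 mm from the base axis. Payload 4.2 kg.
Tool frame: the origin (TCP) lies midway between the tips of the shut fingers; the grasp point (between the pads) lies env.grasp_offset behind it (env.grasp_offset is the distance from the TCP to the grasp point, in mm); y points along the fingers, x is the direction in which the jaws open and shut, and the axes are right-handed (so a half turn about y gives the same grasp; the last joint's range is limited). The gripper opens to 91 mm and grips with 3 to 60 N. Pads are 32 mm wide; open, the fingers measure 118 mm over their backs; the gripper's body (76 mm by 178 mm) begins 60 mm behind the grasp point.
Start: joints at [-69.958, 18.312, 89.639, -0, 72.044, -1.146], TCP at [207.826, -536.145, 213.976] pointing down, gripper open.
Joint ranges: [-177.97, 177.97], [-48.28, 115.42], [12.27, 149.76], [-77.06, 257.06], [2.81, 150.46], [-146.56, 146.56]. Speed limits (degrees/s): [147.25, 147.25, 180, 180, 180, 180].

### API

Orientations are given as [roll, pitch, yaw] about the fixed x, y, z axes, in that order (R = Rz(yaw) Ry(pitch) Rx(roll)).
In Python, from workcell import state, vision, job, env gives the robot as it stands.
- The arm moves only by the shell command python3 -m handwheel 'ROWS' [FORCE]. ROWS is JSON, a list of rows, each a list of 3 entries, a list of its own where there are three numbers: the finger opening in cm, from 0 to 9.12, then the shift along the tool's x, y, z in cm, then the turn about the tool's y in degrees. A call has 1 to 10 rows; each row is the pose to reach, as a shift and turn from the pose measured when the call began, along the tool's axes at that moment; what a row does not reach only later rows make up. A row lasts 1/10 s, in which the tool goes at most 50 mm and 8.59 degrees, less where a joint would pass 70% of its speed; a pose out of reach is approached as far as the arm can. A call with a gripper value outside its range is refused whole. The fingers move at their own pace and stop on an object; FORCE is the grip in N (left out, the last holds). Time passes only in rows, so rows that repeat a pose let the fingers close. It gives the time, the measured TCP pose, the force and the opening at its end, in the units of the state.
- state(): the state, without advancing time (a new reading comes with each control period).
- vision.grab_frame(name): name is "side" or "top"; returns the picture (480x640x3 uint8, red, green, blue); there is no depth.
- vision.camera_model(name): a dict with "fov_y" (degrees; the focal length in pixels is half the picture's height over the tangent of half this angle, whatever the lens; pixels are square), "cx", "cy" (the principal point, pixels), "extrinsics" (4x4, takes a point from world to camera coordinates). Camera axes: x right, y up, looking along -z (the intrinsics and any distortion apply to the point x, -y, -z); pixel columns grow to the right and rows downward; lengths in mm; the calibration is good to about 2 mm. A picture is of the moment at which its call begins. camera_model takes no time and is no camera call.
- job.job_done(): hands the job in, once; it reports no verdict.
The state is a dict: "time_s": time; "qpos": joint angles; "qvel": joint speeds; "effort": joint torques, N m; "ee_pos": TCP position; "ee_rot": TCP orientation; "force": force on the tool from outside, world axes, zero at the start; "torque": the same for the moment, N m; "gripper_width": finger opening in mm.
Only numpy, scipy, OpenCV 4.12 (cv2) and the standard library are available. Lean on these libraries where they do the work, as an engineer would, in place of code of your own. Each camera call takes 0.05 s, during which the arm holds its last target.

### The job

The block heater rocks because one of its feet is too short and hangs clear of the bench. Push the loose wedge, thin end first, along the bench under that short foot until it is snug and takes up the gap without lifting the heater, then press down on the steel cap above that foot, firmly for about a second, to check that the heater no longer rocks. Finish with the hand away and the wedge left under the foot; only push and press, pick nothing up, and leave the heater where it stands and the other things alone.

Things in the scene. Friction and masses are not known exactly. Their poses are not given: they have to be found in the camera images.
- heater: Loose white block heater, 2.2 to 3.4 kg. Origin: centre of its footprint at bench level. Grey 200 x 200 mm base plate, underside 20, top 34 mm up; on it a housing, x -97 to +33 mm, top 95 mm up; low deck with key panel at +x. Feet 28 mm across at x, y = +-85 mm; the one at (+85, +85) is 8 mm short, so it stands level on the other three and about 2 N down on that corner rocks it.
- short_foot (a point): Centre of the lower face of the short foot (round, 28 mm across, flat): 8 mm above the bench, open to the wedge from the heater's +y side. Axes as the heater's.
- short_cap (a point): Centre of the top of the steel cap (24 mm across) right above the short foot, 44 mm above the bench: the place to press. The housing (95 mm tall) begins 52 mm from it towards the heater's -x.
- wedge: Loose wooden wedge, 50 g, lying flat: 80 mm long (x), 70 wide (y). Origin: centre of its underside; x points to the thin end. 2 mm thick there, rising evenly to 18 mm at the upright back face (x = -40 mm). Snug with the foot centre about 24 mm ahead of its origin. Starts off the heater's +y side, turned up to 20 degrees. Slides with under 1 N; the push rises sharply once snug (stop at about 5 N; much more shoves the heater along).
- wedge_back (a point): Centre of the wedge's upright back face (70 mm wide, 18 mm high), 9 mm above the bench: where to push. Axes as the wedge's.
- reagent_bottle: Bystander: brown bottle, 60 mm across, 130 mm tall, 300 g; origin at the centre of its underside. Leave it alone.
- sample_jar: Bystander: clear jar, 56 mm across, 65 mm tall, 120 g; origin at the centre of its underside. Leave it alone.
- tip_box: Bystander: blue box with a clear lid, 82 x 122 mm, 58 mm tall, 200 g; origin at the centre of its underside. Leave it alone.
Things that resemble listed ones, but are neither listed nor needed, are in the scene too. Of the things that look like the wedge, take the one that is farthest to the robot's left at the start.

How it is judged:
By the outcome, as a careful person would: the job done as asked, in the order asked, and still so for the second after the job is handed in, with the robot touching nothing.
It also fails if it takes over 54 s, if anything falls off the work surface, if the arm or the gripper's body presses on something with over 40 N, if the wrist force passes 120 N, or if a joint passes its speed limit or range.

## Working session

There is one attempt and no reset: what is moved stays moved. The work goes in short steps, Python scripts to look and compute and a shell command to move; the robot and the scene stay as the last step left them, time stands still between calls to the robot, and variables do not carry over. Pictures are saved under pics/ and viewed, and the job is handed in when it is done.

```bash
ls; mkdir -p pics; python3 - <<'E'
from workcell import state, vision, job, env
import cv2
print(state()); print(env.grasp_offset)
for n in("side","top"):
    m=vision.camera_model(n); print(n,m)
    cv2.imwrite(f"pics/{n}0.png",vision.grab_frame(n)[:,:,::-1])
E
```

```text
pics
{'time_s': 0.0, 'qpos': array([-6.99586052e+01,  1.83482605e+01,  8.97081043e+01, -1.11461741e-03,
        7.20431973e+01, -1.14726198e+00]), 'qvel': array([-0.03057294,  0.07724737,  0.0663218 ,  0.05546123, -0.13448846,
       -0.135632  ]), 'effort': array([ 1.31067907e-03, -4.12454760e+01, -2.31971633e+01,  7.29141897e-02,
        4.56155010e-02, -1.34737538e-04]), 'ee_pos': array([ 207.63154758, -535.64413655,  213.14266528]), 'ee_rot': array([-89.99906607,   0.09956328, -68.81099785]), 'force': array([ 0.2518388 ,  0.50075099, -0.51303035]), 'torque': array([-0.01990809, -0.02382358,  0.02511752]), 'gripper_width': 91.50348978465273}
18.8
side {'fov_y': 48.761805945125786, 'cx': 320.55599041846796, 'cy': 248.88461364694552, 'extrinsics': array([[-9.99383405e-01, -3.50740092e-02, -1.61999161e-03,
         4.97051059e+02],
       [ 2.18130487e-02, -6.56363025e-01,  7.54129810e-01,
        -3.31217502e+01],
       [-2.75136585e-02,  7.53629480e-01,  6.56723386e-01,
        -1.12899469e+03],
       [ 0.00000000e+00,  0.00000000e+00,  0.00000000e+00,
         1.00000000e+00]])}
top {'fov_y': 45.57150092894776, 'cx': 307.9789249304299, 'cy': 233.46662509287285, 'extrinsics': array([[-1.33934972e-02, -9.99904961e-01, -3.26860950e-03,
         5.66216903e+01],
       [ 9.93724076e-01, -1.36736219e-02,  1.11020234e-01,
        -5.19328033e+02],
       [-1.11054377e-01, -1.76114676e-03,  9.93812771e-01,
        -1.42171758e+03],
       [ 0.00000000e+00,  0.00000000e+00,  0.00000000e+00,
         1.00000000e+00]])}
```

View pics/side0.png

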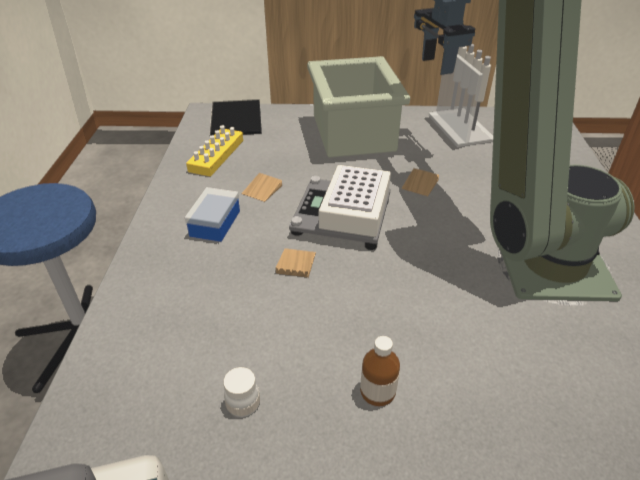

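View pics/top0.png

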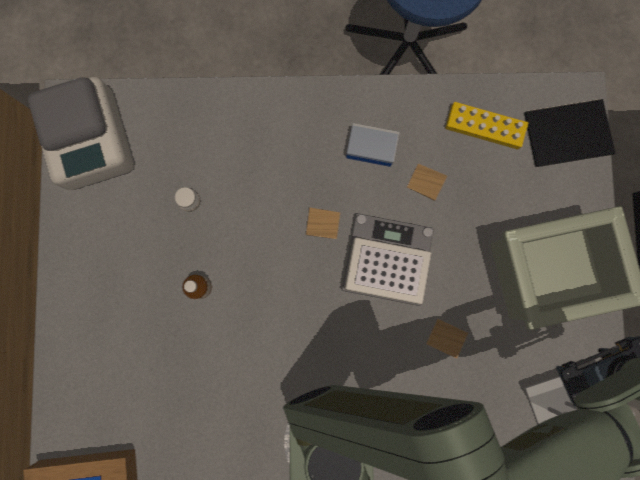

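Wedge candidates in the top picture are (323,223), (427,182) and (447,338). In the side picture they are (296,262), (263,186) and (421,181). Farthest to the robot's left (+y is picture-left in top) is (323,223), off the heater's +y side. Close crops next.

```bash
python3 - <<'E'
import cv2
t=cv2.imread("pics/top0.png")[175:315,290:450]; s=cv2.imread("pics/side0.png")[160:290,260:400]
cv2.imwrite("pics/tc.png",cv2.resize(t,None,fx=5,fy=4.28*5/4.28*0+4.28,interpolation=2) if 0 else cv2.resize(t,None,fx=4,fy=4,interpolation=cv2.INTER_CUBIC))
cv2.imwrite("pics/sc.png",cv2.resize(s,None,fx=4,fy=4,interpolation=cv2.INTER_CUBIC))
E
cat > h.py <<'E'
import numpy as np
from workcell import vision
C={n:vision.camera_model(n) for n in("side","top")}
def pix2w(n,u,v,z):
    m=C[n];f=240/np.tan(np.radians(m["fov_y"]/2));E=m["extrinsics"];R=E[:3,:3];t=E[:3,3]
    d=R.T@np.array([(u-m["cx"])/f,-(v-m["cy"])/f,-1]);c=-R.T@t
    return c+d*(z-c[2])/d[2]
def w2pix(n,p):
    m=C[n];f=240/np.tan(np.radians(m["fov_y"]/2));E=m["extrinsics"]
    q=E[:3,:3]@np.asarray(p,float)+E[:3,3]
    return np.array([m["cx"]+f*q[0]/-q[2],m["cy"]-f*q[1]/-q[2]])
E
```

```text
(no output)
```

View pics/tc.png

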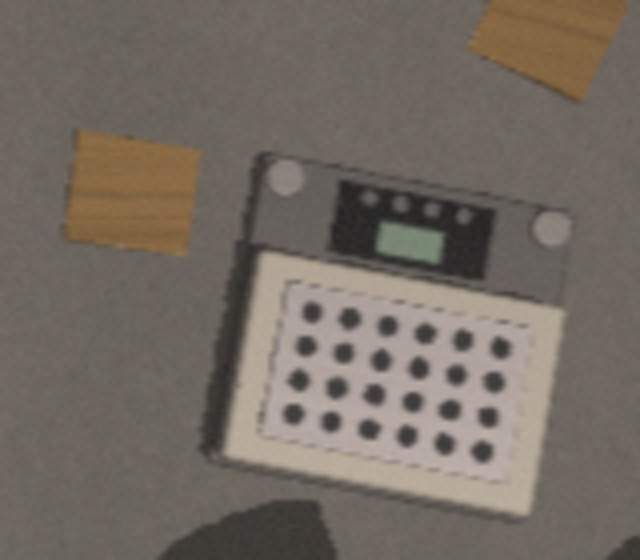

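View pics/sc.png

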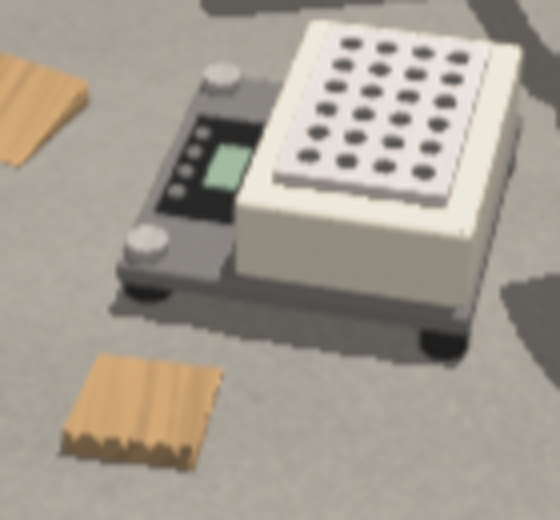

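The crops show the chosen wedge with its thick, upright end facing away from the heater and its thin end toward the short foot's cap (crop (286,177), top (361.5,219)).

```bash
python3 - <<'E'
from h import *
np.set_printoptions(precision=1,suppress=True)
T=lambda u,v,z:pix2w("top",290+(u-1.5)/4,175+(v-1.5)/4,z)
S=lambda u,v,z:pix2w("side",260+(u-1.5)/4,160+(v-1.5)/4,z)
print("wedge top: backFar,backNear,thinFar,thinNear"); W=[T(78,130,18),T(65,240,18),T(200,150,2),T(187,254,2)];print(*W)
print("wedge side");V=[S(64,432,18),S(195,446,18),S(98,355,2),S(222,370,2)];print(*V)
for w in(W,V):
    b=(w[0]+w[1])/2;t=(w[2]+w[3])/2;d=t-b
    print("len",np.linalg.norm(d[:2]),"wid",np.linalg.norm(w[0]-w[1]),np.linalg.norm(w[2]-w[3]),"dir",np.degrees(np.arctan2(d[1],d[0])),"edge dir",np.degrees(np.arctan2(*(w[1]-w[0])[[1,0]])),"c",(b+t)/2,"back",b)
a,b=T(286,177,44),T(552,229,44);print("caps top",a,b,np.linalg.norm(a-b),np.degrees(np.arctan2(*(a-b)[[1,0]])))
a,b=S(147,239,44),S(222,72,44);print("caps side",a,b,np.linalg.norm(a-b),np.degrees(np.arctan2(*(a-b)[[1,0]])))
# housing corners z95
q=[T(260,252,95),T(222,455,95),T(528,517,95),T(566,312,95)];print("housing",*q)
for i in range(4):
    d=q[i]-q[(i+1)%4];print(np.linalg.norm(d),np.degrees(np.arctan2(d[1],d[0])))
E
```

```text
wedge top: backFar,backNear,thinFar,thinNear
[589.4  45.7  18. ] [518.4  55.   18. ] [577.7 -33.3   2. ] [509.9 -23.6   2. ]
wedge side
[588.7  48.9  18. ] [520.4  57.2  18. ] [578.7 -30.6   2. ] [509.9 -20.4   2. ]
len 79.459037978185 wid 71.63151057216517 68.45023887857836 dir -97.27421948313778 edge dir 172.55502258476258 c [548.9  11.   10. ] back [553.9  50.4  18. ]
len 79.22554845846489 wid 68.82884501986652 69.55193424616266 dir -97.3939127679683 edge dir 173.11372807663705 c [549.4  13.7  10. ] back [554.5  53.   18. ]
caps top [553.5 -84.8  44. ] [ 518.3 -251.    44. ] 169.887906526588 78.02296625114244
caps side [553.9 -81.4  44. ] [ 519.4 -249.7   44. ] 171.79436598318983 78.4180214247506
housing [501.  -63.3  95. ] [379.  -37.8  95. ] [ 339.7 -219.7   95. ] [ 462.1 -247.    95. ]
124.59099801317545 -11.813329322769652
186.10636635391202 77.80725688210212
125.3510237710301 167.44392076482904
187.72784086316375 -101.96071309406986
```

The two cameras agree to about 3 mm. The wedge measures 79 x 70 mm (80 x 70 given) and the caps are 171 mm apart (170 given). Short cap is at about (554,-83), wedge origin about (549,12) with its thin end heading -97°, heater yaw about -12°. I'll check what stands on the path, then move.

```bash
cat >> h.py <<'E'
from scipy.spatial.transform import Rotation as Ro
def plan(p,zyaw=None):
    "shift in cm in tool axes, turn deg, to put TCP at p with tool z pointing at world yaw zyaw"
    from workcell import state
    s=state();R=Ro.from_euler('xyz',s['ee_rot'],degrees=True).as_matrix()
    d=R.T@(np.array(p,float)-s['ee_pos'])/10
    z=np.degrees(np.arctan2(R[1,2],R[0,2]));turn=0 if zyaw is None else -((zyaw-z+180)%360-180)
    print("t",round(s['time_s'],2),"tcp",s['ee_pos'].round(1),"zyaw",round(z,1),"F",s['force'].round(2),"w",round(s['gripper_width'],1),"| shift",d.round(2),"turn",round(turn,1))
E
python3 - <<'E'
from h import *
for z in(0,150,220): print(z,[pix2w("top",u,v,z)[:2].round() for u,v in((505,232),(520,327),(560,360),(640,340))])
plan([207,-536,340])
# target, pre-push: behind back face 20+16 mm
d=np.radians(-97.3);b=np.array([554.2,51.7])
for g in (60,):
    p=b-g*np.array([np.cos(d),np.sin(d)]);print(p);plan([*p,340],82.7)
E
```

```text
0 [array([ 520., -460.]), array([ 277., -486.]), array([ 193., -582.]), array([ 240., -788.])]
150 [array([ 504., -409.]), array([ 285., -431.]), array([ 210., -518.]), array([ 252., -702.])]
220 [array([ 496., -384.]), array([ 289., -406.]), array([ 218., -488.]), array([ 258., -663.])]
t 0.1 tcp [ 207.7 -535.7  213.2] zyaw 21.2 F [-0.85 -0.41 -0.44] w 91.4 | shift [ -0.02 -12.68  -0.07] turn 0
[561.82387652 111.21366656]
t 0.1 tcp [ 207.7 -535.7  213.2] zyaw 21.2 F [-0.85 -0.41 -0.44] w 91.4 | shift [-47.54 -12.6   56.41] turn -61.5
```

```bash
python3 -m handwheel '[[9,[0,-5,0],0],[6,[0,-10,0],0],[3.6,[0,-13,0],0],[3.6,[0,-13,0],0]]'; python3 -m handwheel '[[3.6,[-3,0,3.5],0],[3.6,[-6,0,7],-6],[3.6,[-9,0,10.5],-12],[3.6,[-12,0,14],-18],[3.6,[-15,0,18],-24],[3.6,[-18,0,21.5],-30],[3.6,[-21,0,25],-36],[3.6,[-24,0,28.5],-42],[3.6,[-27,0,32],-48],[3.6,[-30,0,36],-54]]'
python3 - <<'E'
from h import *
plan([561.8,111.2,340],82.7)
E
```

```text
time_s: 0.5
ee_pos: [208.4, -537.5, 348.2]
ee_rot: [-90.0, -0.5, -68.8]
force: [-0.2, -0.7, 0.5]
gripper_width: 68.9
time_s: 1.5
ee_pos: [435.3, -125.9, 344.6]
ee_rot: [-90.4, -0.2, -14.6]
force: [0.8, -0.0, 0.5]
gripper_width: 36.1
t 1.5 tcp [ 435.3 -125.9  344.6] zyaw 75.4 F [ 0.83 -0.    0.54] w 36.1 | shift [ 6.27  0.29 26.13] turn -7.3
```

```bash
python3 -m handwheel '[[3.6,[1,0.3,4],-2],[3.6,[2,0.3,8],-4],[3.6,[3,0.3,12],-6],[3.6,[4,0.3,16],-7],[3.6,[5,0.3,20],-7.3],[3.6,[6,0.3,24],-7.3],[3.6,[6.3,0.3,26.1],-7.3],[3.6,[6.3,0.3,26.1],-7.3],[3.6,[6.3,0.3,26.1],-7.3]]'
python3 - <<'E'
from h import *
import cv2
plan([561.8,111.2,7],82.7)
for n in("side","top"): cv2.imwrite(f"pics/{n}1.png",vision.grab_frame(n)[:,:,::-1])
E
```

```text
time_s: 2.4
ee_pos: [561.5, 110.6, 338.5]
ee_rot: [-90.5, 0.1, -7.2]
force: [0.6, -0.4, -0.8]
gripper_width: 36.0
t 2.4 tcp [561.5 110.6 338.5] zyaw 82.8 F [ 0.57 -0.39 -0.85] w 36.0 | shift [ 0.06 33.15  0.35] turn 0.1
```

View pics/side1.png

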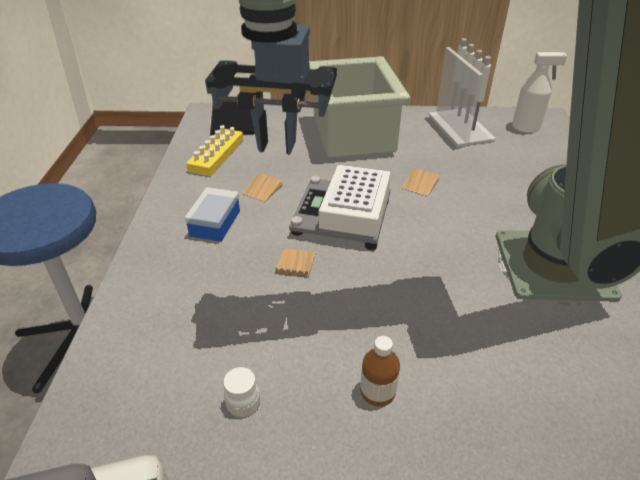

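The picture shows the gripper above the wedge's back side. The fingers are at (258,130) and (290,135), spread along x, and the scene is unchanged. Lowering now, behind the wedge.

```bash
python3 -m handwheel '[[3.6,[0,5,0.3],0],[3.6,[0,10,0.3],0],[3.6,[0,15,0.3],0],[3.6,[0,20,0.3],0],[3.6,[0,24,0.3],0],[3.6,[0,28,0.3],0],[3.6,[0,30,0.3],0],[3.6,[0,31,0.3],0],[3.6,[0,31.5,0.3],0],[3.6,[0,31.5,0.3],0]]'
python3 - <<'E'
from h import *
import cv2
plan([561.8,111.2,7],82.7)
a=[vision.grab_frame(n)[:,:,::-1] for n in("side","top")]
a=[cv2.resize(a[0][150:350,220:420],(400,400),interpolation=2),cv2.resize(a[1][130:330,250:450],(400,400),interpolation=2)]
cv2.imwrite("pics/p2.png",cv2.hconcat(a))
E
```

```text
time_s: 3.5
ee_pos: [562.1, 109.8, 25.1]
ee_rot: [-90.4, -0.1, -7.4]
force: [0.2, 0.6, 0.0]
gripper_width: 36.1
t 3.5 tcp [562.1 109.8  25.1] zyaw 82.6 F [0.16 0.64 0.04] w 36.1 | shift [-0.05  1.8   0.15] turn -0.1
```

View pics/p2.png

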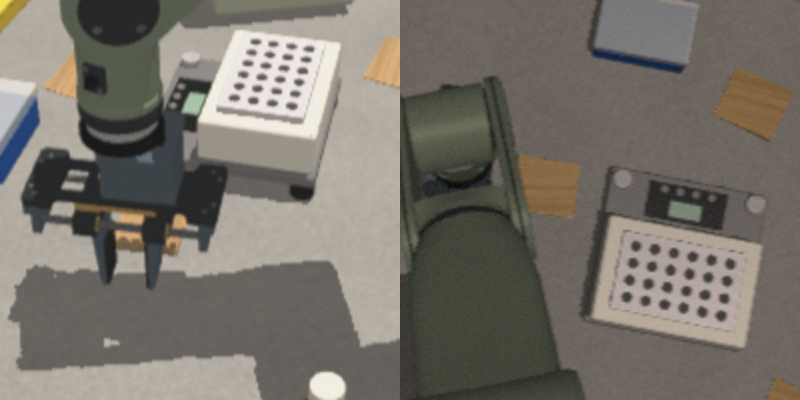

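Behind the wedge and clear of everything. Down the last 18 mm, then up near contact.

```bash
python3 -m handwheel '[[3.6,[0,1,0],0],[3.6,[0,1.8,0],0],[3.6,[0,1.8,0],0],[3.6,[0,1.8,-1.5],0],[3.6,[0,1.8,-2.8],0],[3.6,[0,1.8,-3.8],0],[3.6,[0,1.8,-4.2],0],[3.6,[0,1.8,-4.2],0]]'
python3 - <<'E'
from h import *
import cv2
plan([561.8,111.2,7],82.7)
a=[vision.grab_frame(n)[:,:,::-1] for n in("side","top")]
a=[cv2.resize(a[0][180:330,240:390],(400,400),interpolation=2),cv2.resize(a[1][150:300,280:430],(400,400),interpolation=2)]
cv2.imwrite("pics/p3.png",cv2.hconcat(a))
E
```

```text
time_s: 4.4
ee_pos: [557.4, 67.4, 8.3]
ee_rot: [-90.4, -0.2, -7.4]
force: [0.5, -0.3, 0.4]
gripper_width: 36.0
t 4.4 tcp [557.4  67.4   8.3] zyaw 82.5 F [ 0.51 -0.27  0.37] w 36.0 | shift [-0.13  0.1   4.4 ] turn -0.2
```

View pics/p3.png

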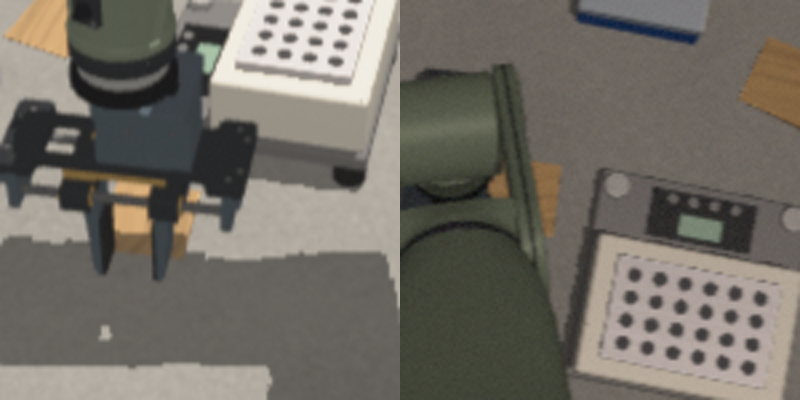

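```bash
python3 - <<'E'
from h import *
import cv2
plan([561.8,111.2,7],82.7)
f=lambda p:((w2pix("side",p)-[240,180])*2.667).round()
print("tcp",f([557.4,67.4,8.3]),"tips",f([557.4+25*.99,67.4-3.2,8.3]),f([557.4-25*.99,67.4+3.2,8.3]))
print("back corners pred",f([589,47,0]),f([519.5,56,0]))
i=cv2.imread("pics/p3.png")[150:350,50:250];cv2.imwrite("pics/p3c.png",cv2.resize(i,(600,600),interpolation=2))
E
```

```text
t 4.5 tcp [557.6  68.3   8.3] zyaw 82.6 F [ 0.65 -0.87  0.3 ] w 35.8 | shift [-0.13  0.1   4.31] turn -0.1
tcp [134. 260.] tips [102. 257.] [166. 264.]
back corners pred [ 96. 249.] [184. 259.]
```

View pics/p3c.png

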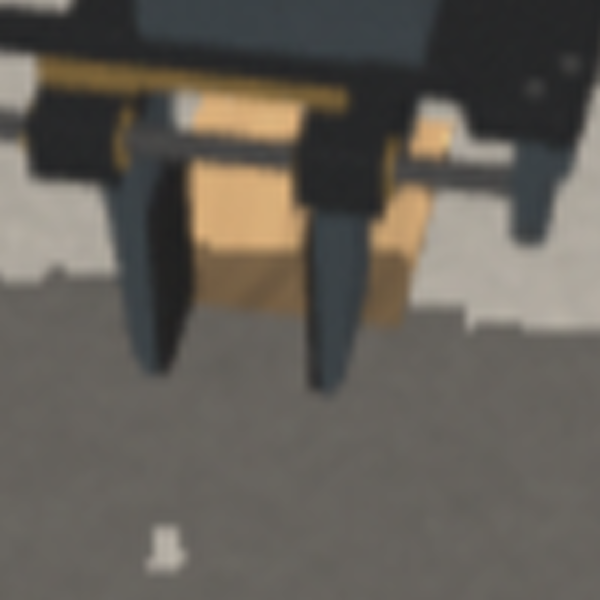

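The fingers sit squarely at the back face: the wedge's right back corner is at crop (185,258), against (184,259) predicted. Now computing a push mostly along -y with a 5° straightening so the wedge ends centred under the foot.

```bash
python3 - <<'E'
from h import *
plan([557.5,40,8],85.5)
plan([557.5,14,8],88)
E
```

```text
t 4.5 tcp [557.6  68.3   8.3] zyaw 82.6 F [ 0.65 -0.87  0.3 ] w 35.8 | shift [ 0.36  0.05 -2.8 ] turn -2.9
t 4.5 tcp [557.6  68.3   8.3] zyaw 82.6 F [ 0.65 -0.87  0.3 ] w 35.8 | shift [ 0.69  0.07 -5.38] turn -5.4
```

```bash
python3 -m handwheel '[[3.6,[0.05,0,-0.5],0],[3.6,[0.13,0,-1.0],-0.8],[3.6,[0.2,0,-1.6],-1.5],[3.6,[0.28,0,-2.2],-2.2],[3.6,[0.36,0,-2.8],-2.9],[3.6,[0.43,0,-3.4],-3.6],[3.6,[0.5,0,-4.0],-4.3],[3.6,[0.58,0,-4.6],-5],[3.6,[0.66,0,-5.1],-5.4],[3.6,[0.66,0,-5.1],-5.4]]'
python3 - <<'E'
from h import *
import cv2
plan([557.5,-4,8],88)
a=[vision.grab_frame(n)[:,:,::-1] for n in("side","top")]
a=[cv2.resize(a[0][180:330,240:390],(400,400),interpolation=2),cv2.resize(a[1][150:300,280:430],(400,400),interpolation=2)]
cv2.imwrite("pics/p4.png",cv2.hconcat(a))
E
```

```text
time_s: 5.5
ee_pos: [557.6, 16.1, 8.7]
ee_rot: [-90.4, -0.2, -2.0]
force: [0.1, 0.3, 0.2]
gripper_width: 36.3
t 5.5 tcp [557.6  16.1   8.7] zyaw 88.0 F [0.12 0.28 0.17] w 36.3 | shift [ 0.06  0.09 -2.01] turn -0.0
```

View pics/p4.png

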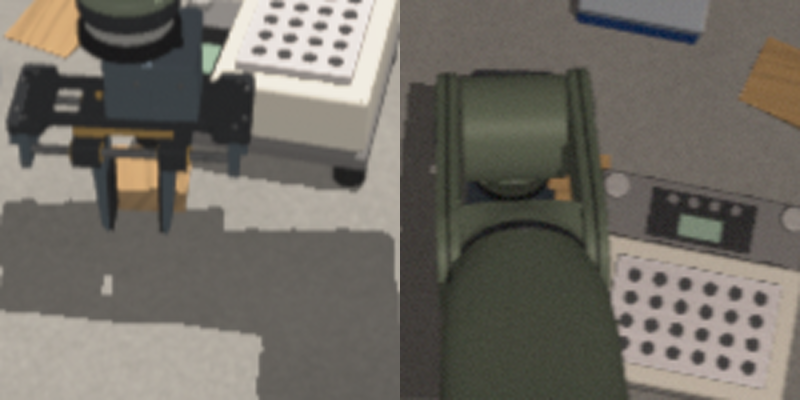

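The wedge is moving with the fingers. Its right back corner is at side pixel (310.5,258.5), and the thin end is reaching under the plate.

```bash
python3 - <<'E'
from h import *
print(pix2w("side",310.3,258.7,0))
plan([557.5,6,8],88)
E
```

```text
[ 5.19558341e+02 -8.90885576e-01  1.13686838e-13]
t 5.6 tcp [557.6  16.7   8.7] zyaw 88.0 F [-0.07  0.02  0.02] w 36.0 | shift [ 0.03  0.08 -1.07] turn -0.0
```

```bash
python3 -m handwheel '[[3.6,[0,0,-0.3],0],[3.6,[0,0,-0.6],0],[3.6,[0,0,-0.9],0],[3.6,[0,0,-0.9],0]]';  python3 -m handwheel '[[3.6,[0,0,-0.1],0],[3.6,[0,0,-0.2],0],[3.6,[0,0,-0.2],0]]'
```

```text
time_s: 6.0
ee_pos: [557.2, 7.4, 8.8]
ee_rot: [-90.4, -0.2, -2.0]
force: [-0.4, 0.4, 0.6]
gripper_width: 35.9
time_s: 6.3
ee_pos: [557.2, 5.3, 8.8]
ee_rot: [-90.4, -0.2, -2.0]
force: [-0.0, -0.1, -0.2]
gripper_width: 35.7
```

```bash
python3 -m handwheel '[[3.6,[0,0,-0.1],0],[3.6,[0,0,-0.1],0]]'; python3 -m handwheel '[[3.6,[0,0,0],0]]'
```

```text
time_s: 6.5
ee_pos: [557.1, 4.2, 8.8]
ee_rot: [-90.4, -0.2, -2.0]
force: [0.0, 1.8, -0.4]
gripper_width: 35.9
time_s: 6.6
ee_pos: [557.2, 4.2, 8.8]
ee_rot: [-90.4, -0.2, -2.0]
force: [0.2, -0.3, -0.4]
gripper_width: 35.7
```

```bash
python3 -m handwheel '[[3.6,[0,0,-0.1],0],[3.6,[0,0,-0.1],0]]'|sed -n '2p;4p'; python3 -m handwheel '[[3.6,[0,0,-0.1],0],[3.6,[0,0,-0.1],0]]'|sed -n '2p;4p'
python3 - <<'E'
from h import *
import cv2
plan([557.5,6,8],88)
a=[vision.grab_frame(n)[:,:,::-1] for n in("side","top")]
a=[cv2.resize(a[0][190:290,270:370],(400,400),interpolation=2),cv2.resize(a[1][150:300,280:430],(400,400),interpolation=2)]
cv2.imwrite("pics/p5.png",cv2.hconcat(a))
E
```

```text
ee_pos: [557.1, 3.1, 8.8]
force: [0.7, -1.2, 0.4]
ee_pos: [557.1, 2.0, 8.8]
force: [0.2, 0.3, -0.2]
t 7.0 tcp [557.1   2.    8.8] zyaw 88.0 F [ 0.21  0.27 -0.23] w 36.3 | shift [0.03 0.08 0.4 ] turn -0.0
```

View pics/p5.png

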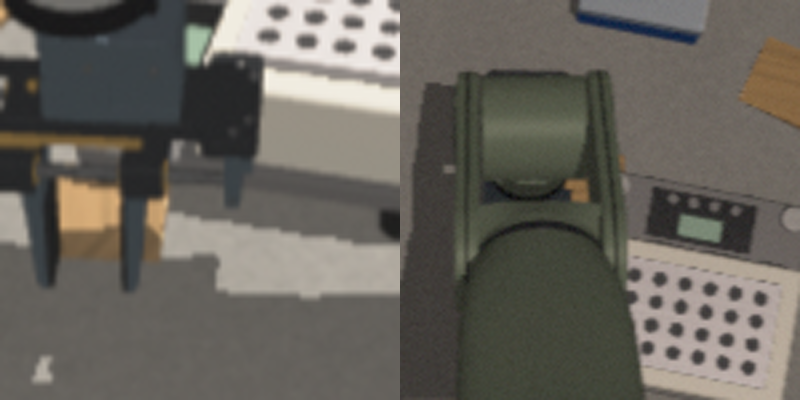

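Side view: the back corner is at raw (310,255.5) and the fingers are still flush with the back face. Force is near zero, so not snug yet. Continuing in 1 mm steps.

```bash
for i in 1; do python3 -m handwheel '[[3.6,[0,0,-0.1],0],[3.6,[0,0,-0.1],0]]'|sed -n '2p;4p';done; python3 -m handwheel '[[3.6,[0,0,-0.1],0],[3.6,[0,0,-0.1],0]]'|sed -n '2p;4p'
```

```text
ee_pos: [557.0, 0.9, 8.9]
force: [-0.2, 0.2, 0.4]
ee_pos: [557.0, -0.2, 8.9]
force: [0.3, -0.1, -0.0]
```

```bash
python3 -m handwheel '[[3.6,[0,0,-0.1],0],[3.6,[0,0,-0.1],0]]'|sed -n '2p;4p'
```

```text
ee_pos: [557.0, -1.3, 8.9]
force: [0.5, 0.7, -1.1]
```

```bash
python3 -m handwheel '[[3.6,[0,0,-0.1],0],[3.6,[0,0,-0.1],0]]'|sed -n '2p;4p'
```

```text
ee_pos: [556.9, -2.4, 8.9]
force: [-0.6, 0.3, -0.0]
```

```bash
python3 -m handwheel '[[3.6,[0,0,-0.1],0],[3.6,[0,0,-0.1],0]]'|sed -n '2p;4p'
```

```text
ee_pos: [556.9, -3.5, 8.9]
force: [-0.1, -0.4, -0.4]
```

```bash
python3 - <<'E'
from h import *
import cv2
a=[vision.grab_frame(n)[:,:,::-1] for n in("side","top")]
a=[cv2.resize(a[0][190:290,270:370],(400,400),interpolation=2),cv2.resize(a[1][150:300,280:430],(400,400),interpolation=2)]
cv2.imwrite("pics/p6.png",cv2.hconcat(a))
E
```

```text
(no output)
```

View pics/p6.png

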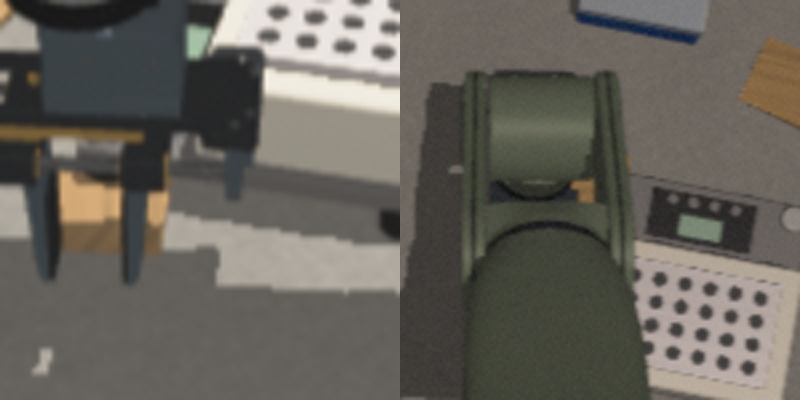

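```bash
python3 -c "
from h import *
print(pix2w('side',310.2,253.6,0))"; python3 -m handwheel '[[3.6,[0,0,-0.1],0],[3.6,[0,0,-0.1],0]]'|sed -n '2p;4p'
```

```text
[520.60150302 -17.47177223   0.        ]
ee_pos: [556.9, -4.4, 8.9]
force: [0.1, 0.5, 0.6]
```

```bash
python3 -m handwheel '[[3.6,[0,0,-0.1],0],[3.6,[0,0,-0.1],0]]'|sed -n '2p;4p'
```

```text
ee_pos: [556.9, -5.1, 8.9]
force: [0.7, 3.7, 0.1]
```

Force rises to 3.7 N: contact. One more hold to read it.

```bash
python3 -m handwheel '[[3.6,[0,0,-0.04],0]]'|sed -n '2p;4p'
```

```text
ee_pos: [556.9, -5.0, 8.9]
force: [0.8, 3.0, 0.2]
```

```bash
python3 -m handwheel '[[3.6,[0,0,-0.04],0]]'|sed -n '2p;4p'; python3 - <<'E'
from h import *
import cv2
a=[vision.grab_frame(n)[:,:,::-1] for n in("side","top")]
a=[cv2.resize(a[0][190:290,270:370],(400,400),interpolation=2),cv2.resize(a[1][150:300,280:430],(400,400),interpolation=2)]
cv2.imwrite("pics/p7.png",cv2.hconcat(a))
plan([0,0,0])
E
```

```text
ee_pos: [556.8, -5.1, 8.9]
force: [0.6, 4.0, 0.8]
t 8.9 tcp [556.8  -5.1   8.9] zyaw 87.9 F [ 0.03  4.13 -0.48] w 36.0 | shift [-55.67   0.72  -1.53] turn 0
```

View pics/p7.png

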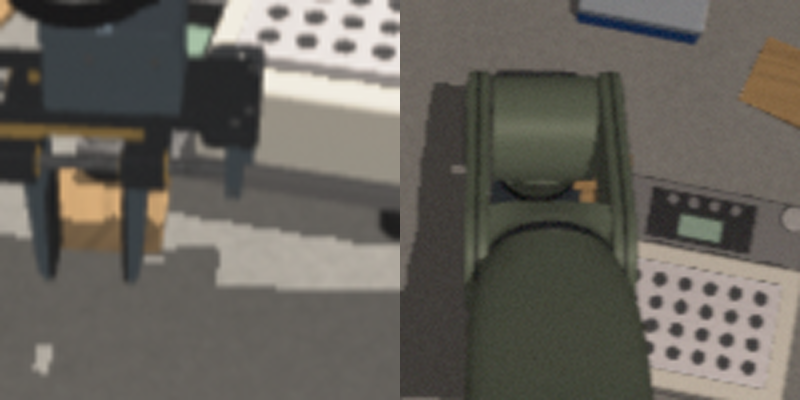

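It holds steady at about 4 N and the heater is unmoved in the pictures. One last small nudge toward 5 N.

```bash
python3 -m handwheel '[[3.6,[0,0,-0.06],0],[3.6,[0,0,-0.06],0]]'|sed -n '2p;4p'
```

```text
ee_pos: [556.9, -5.4, 8.9]
force: [0.9, 5.2, 0.8]
```

5.2 N: snug. Back away straight, then up.

```bash
python3 -m handwheel '[[3.6,[0,0,0.5],0],[3.6,[0,0,2],0],[3.6,[0,0,5],0],[3.6,[0,0,8],0],[3.6,[0,-4,9],0],[3.6,[0,-8,9],0],[3.6,[0,-13,10],0],[3.6,[0,-17,13],0],[3.6,[0,-20,17],0],[3.6,[0,-20,20],0]]'; python3 -m handwheel '[[0,[0,0,3],0],[0,[0,0,3],0],[0,[0,0,3],0],[0,[0,0,3],0]]'
python3 - <<'E'
from h import *
import cv2
a=[vision.grab_frame(n)[:,:,::-1] for n in("side","top")]
for n,i in zip("st",a): cv2.imwrite(f"pics/{n}8.png",i)
a=[cv2.resize(a[0][180:280,270:370],(400,400),interpolation=2),cv2.resize(a[1][180:280,320:420],(400,400),interpolation=2)]
cv2.imwrite("pics/p8.png",cv2.hconcat(a))
plan([0,0,0])
E
```

```text
time_s: 10.1
ee_pos: [566.0, 198.5, 213.5]
ee_rot: [-90.1, -0.8, -2.1]
force: [0.4, 0.1, -0.2]
gripper_width: 35.8
time_s: 10.5
ee_pos: [566.7, 227.7, 213.0]
ee_rot: [-90.2, -0.7, -2.1]
force: [0.2, 0.3, 0.3]
gripper_width: 6.7
t 10.6 tcp [566.9 227.4 213.2] zyaw 87.8 F [ 0.67 -0.51 -0.22] w 0.7 | shift [-56.06  20.66 -24.82] turn 0
```

View pics/p8.png

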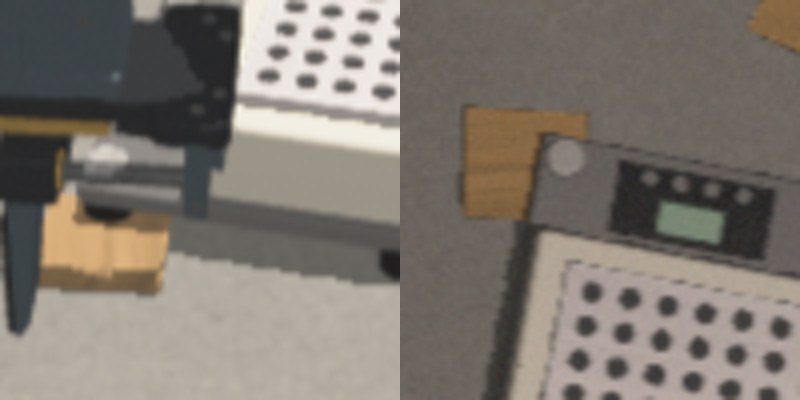

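The wedge sits centred under the foot: back edge at crop (465,107)–(465,216), cap at (566,157). Measuring the cap and wedge now.

```bash
python3 - <<'E'
from h import *
T=lambda u,v,z:pix2w("top",320+(u-400-1.5)/4,180+(v-1.5)/4,z).round(1)
a,b=T(465,108,18),T(463,215,18);print("back",a,b,(a+b)/2,"cap",T(566,157,44))
print("before cap raw 361.1,218.9 now",320+(566-401.5)/4,180+155.5/4)
import cv2
d=cv2.absdiff(cv2.imread("pics/t8.png"),cv2.imread("pics/top0.png"));print("heater diff",d[200:270,375:430].mean())
plan([554,-83,140],87.8);plan([554,-83,90],87.8)
E
```

```text
back [589.7 -23.1  18. ] [520.6 -20.5  18. ] [555.15 -21.8   18.  ] cap [553.5 -84.8  44. ]
before cap raw 361.1,218.9 now 361.125 218.875
heater diff 1.8831168831168832
t 10.6 tcp [566.9 227.4 213.2] zyaw 87.8 F [ 0.67 -0.51 -0.22] w 0.7 | shift [ -0.21   7.4  -31.05] turn 0.0
t 10.6 tcp [566.9 227.4 213.2] zyaw 87.8 F [ 0.67 -0.51 -0.22] w 0.7 | shift [ -0.27  12.4  -31.03] turn 0.0
```

Cap unmoved (361.1,218.9 both times). Back face to foot centre is 63 mm against 64 expected for snug. For the press I'll turn the gripper so its long side does not overhang the housing.

```bash
python3 - <<'E'
from h import *
from workcell import state
print(state()['qpos'].round(1)); plan([554,-83,160],-12); plan([554,-83,160],168)
E
python3 -m handwheel '[[0,[0,0,-3],0],[0,[0,0,-6],7],[0,[0,0,-9],14],[0,[0,0.5,-12],21],[0,[0,1,-15],28],[0,[0,1.5,-18],35],[0,[0,2,-21],42],[0,[-0.1,3,-25],49],[0,[-0.2,4,-28],56],[0,[-0.2,5,-31],63]]'
python3 - <<'E'
from h import *
plan([554,-83,140],-12)
E
```

```text
[21.  21.3 85.3 -0.4 72.8 23.3]
t 10.6 tcp [566.9 227.4 213.2] zyaw 87.8 F [ 0.67 -0.51 -0.22] w 0.7 | shift [ -0.18   5.4  -31.05] turn 99.8
t 10.6 tcp [566.9 227.4 213.2] zyaw 87.8 F [ 0.67 -0.51 -0.22] w 0.7 | shift [ -0.18   5.4  -31.05] turn -80.2
time_s: 11.6
ee_pos: [553.0, -84.8, 163.6]
ee_rot: [-89.4, -0.5, -65.6]
force: [-0.1, 0.2, 0.7]
gripper_width: 0.4
t 11.6 tcp [553.  -84.8 163.6] zyaw 24.4 F [-0.09  0.24  0.71] w 0.4 | shift [-0.14  2.37  0.14] turn 36.4
```

```bash
python3 -m handwheel '[[0,[-0.1,0,0.1],8],[0,[-0.1,0,0.1],16],[0,[-0.1,0,0.1],24],[0,[-0.1,0,0.1],32],[0,[-0.1,0,0.1],36.4],[0,[-0.1,0,0.1],36.4],[0,[-0.1,3,0.1],36.4],[0,[-0.1,6,0.1],36.4],[0,[-0.1,9,0.1],36.4],[0,[-0.1,9,0.1],36.4]]'
python3 - <<'E'
from h import *
import cv2
a=[vision.grab_frame(n)[:,:,::-1] for n in("side","top")]
a=[cv2.resize(a[0][130:290,240:400],(400,400),interpolation=2),cv2.resize(a[1][150:300,280:430],(400,400),interpolation=2)]
cv2.imwrite("pics/p9.png",cv2.hconcat(a))
plan([554,-83.2,50],-12);print(w2pix("side",[554,-83,75])-[240,130])
E
```

```text
time_s: 12.6
ee_pos: [551.2, -83.8, 70.0]
ee_rot: [-89.8, -0.1, -101.9]
force: [0.6, -0.2, -0.4]
gripper_width: 0.4
t 12.7 tcp [554.7 -84.2  73.9] zyaw -12.0 F [ 0.18 -0.52  0.28] w 0.8 | shift [-0.08  2.39 -0.12] turn 0.0
[55.93558912 77.71136743]
```

View pics/p9.png

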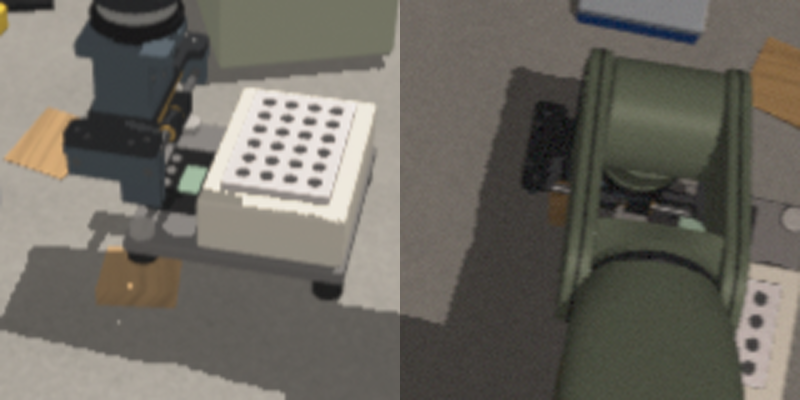

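The fingers are right over the cap (side crop ~(143,215)), the body is clear of the housing, and the wedge is in place. Lowering to contact.

```bash
python3 -m handwheel '[[0,[-0.1,1,-0.1],0],[0,[-0.1,2,-0.1],0],[0,[-0.1,2.5,-0.1],0],[0,[-0.1,2.6,-0.1],0],[0,[-0.1,2.6,-0.1],0]]'; python3 -m handwheel '[[0,[0,0.1,0],0],[0,[0,0.2,0],0],[0,[0,0.2,0],0]]'
```

```text
time_s: 13.2
ee_pos: [554.2, -83.1, 47.8]
ee_rot: [-89.3, -0.0, -101.9]
force: [-0.1, -0.4, -0.5]
gripper_width: 0.9
time_s: 13.5
ee_pos: [554.3, -83.1, 45.9]
ee_rot: [-89.3, -0.0, -101.9]
force: [0.4, 0.0, 0.6]
gripper_width: 0.2
```

```bash
python3 -m handwheel '[[0,[0,0.1,0],0],[0,[0,0.1,0],0]]'|sed -n '1,2p;4p'
```

```text
time_s: 13.7
ee_pos: [554.2, -83.1, 44.8]
force: [0.8, -1.2, -0.1]
```

```bash
python3 -m handwheel '[[0,[0,0.1,0],0],[0,[0,0.1,0],0]]'|sed -n '1,2p;4p'
```

```text
time_s: 13.9
ee_pos: [554.4, -83.1, 44.3]
force: [-1.3, 0.4, 3.6]
```

```bash
python3 -m handwheel '[[0,[0,0.1,0],0],[0,[0,0.1,0],0]]'|sed -n '1,2p;4p'
```

```text
time_s: 14.1
ee_pos: [554.4, -83.1, 44.3]
force: [-2.4, 0.3, 7.2]
```

Contact at 44.3 mm, and 7 N does not sink it (2 N rocked it before). Pressing firmly now and holding for over a second.

```bash
python3 -m handwheel '[[0,[0,0.15,0],0],[0,[0,0.2,0],0],[0,[0,0.2,0],0]]'|sed -n '1,2p;4p'
```

```text
time_s: 14.4
ee_pos: [554.5, -83.0, 44.1]
force: [-4.3, -0.1, 14.0]
```

```bash
python3 -m handwheel '[[0,[0,0.22,-0.03],0],[0,[0,0.22,-0.03],0],[0,[0,0.22,-0.03],0],[0,[0,0.22,-0.03],0],[0,[0,0.22,-0.03],0],[0,[0,0.22,-0.03],0],[0,[0,0.22,-0.03],0],[0,[0,0.22,-0.03],0],[0,[0,0.22,-0.03],0],[0,[0,0.22,-0.03],0]]'
```

```text
time_s: 15.4
ee_pos: [554.5, -83.1, 44.1]
ee_rot: [-89.1, -0.0, -101.9]
force: [-3.2, 0.5, 15.3]
gripper_width: 0.4
```

```bash
python3 -m handwheel '[[0,[0,0.22,-0.02],0],[0,[0,0.22,-0.02],0],[0,[0,0.22,-0.02],0]]'
```

```text
time_s: 15.7
ee_pos: [554.4, -83.1, 44.0]
ee_rot: [-89.1, -0.0, -101.9]
force: [-4.3, 0.4, 16.0]
gripper_width: 0.4
```

15 N was held for 1.3 s with the cap steady at 44.1 mm, so no rocking. Lifting away, then a check.

```bash
python3 -m handwheel '[[0,[0,-0.3,0],0],[0,[0,-1.5,0],0],[0,[0,-5,0],0],[0,[0,-10,0],0],[0,[0,-15,0],0],[0,[0,-20,0],0],[0,[0,-20,0],0]]'; python3 -c "
from h import *
plan([480,250,250])"
```

```text
time_s: 16.4
ee_pos: [555.1, -82.9, 252.4]
ee_rot: [-88.1, 0.0, -101.9]
force: [0.2, -0.2, -0.9]
gripper_width: 0.6
t 16.4 tcp [555.1 -82.9 252.4] zyaw -11.9 F [ 0.24 -0.22 -0.91] w 0.6 | shift [-31.01  -0.22 -14.23] turn 0
```

```bash
python3 -m handwheel '[[0,[-4,0,-2],0],[0,[-8,0,-4],0],[0,[-12,0,-6],0],[0,[-16,0,-8],0],[0,[-20,0,-10],0],[0,[-24,0,-12],0],[0,[-28,0,-13],0],[0,[-31,0,-14],0],[0,[-31,0,-14],0],[0,[-31,0,-14],0]]'
python3 - <<'E'
from h import *
import cv2
a=[vision.grab_frame(n)[:,:,::-1] for n in("side","top")]
for n,i in zip("st",a): cv2.imwrite(f"pics/{n}9.png",i)
c=[cv2.resize(a[0][180:280,270:370],(400,400),interpolation=2),cv2.resize(a[1][180:280,320:420],(400,400),interpolation=2)]
cv2.imwrite("pics/p10.png",cv2.vconcat([cv2.hconcat(c)])); cv2.imwrite("pics/full.png",cv2.resize(cv2.hconcat(a),(800,300)))
E
```

```text
time_s: 17.4
ee_pos: [482.0, 249.5, 247.4]
ee_rot: [-88.2, -0.1, -101.8]
force: [-0.1, 1.2, 0.4]
gripper_width: 0.6
```

View pics/p10.png

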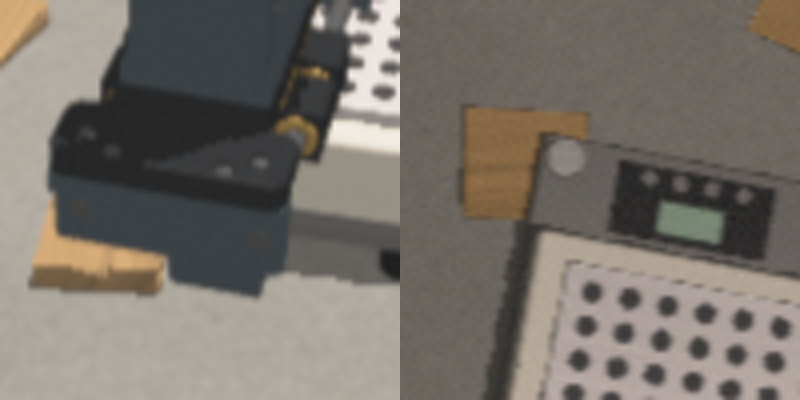

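View pics/full.png

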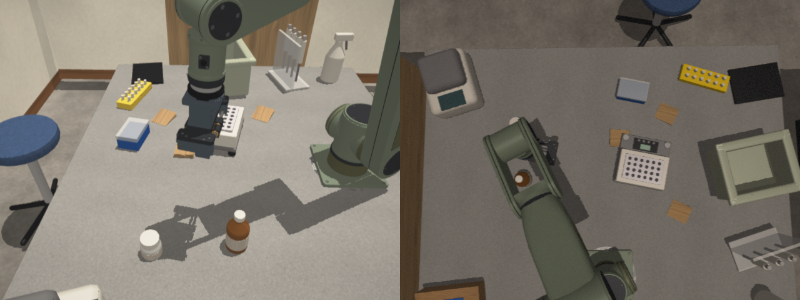

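Top view: wedge back edge at crop (465,107)–(465,216) and cap at (566,157), the same as before the press. The heater and the bystanders have not moved, and the hand is clear.

```bash
python3 -c "
from workcell import job,state
print(state()['time_s'],job.job_done())"
```

```text
the job is handed in; nothing more can be done
17.5 None
```

The wedge is snug under the heater's short foot, the press showed no rocking, and I handed the job in at 17.5 s of the 54 s allowed.

- **Push:** I took the leftmost wedge and pushed it thin end first with two spread fingers. I stopped when the push force rose sharply to about 5 N.
- **Fit:** The wedge's back face measured about 63 mm from the foot centre, against 64 mm expected when snug. It sits within a few mm of centred, and about 10° off square to the heater.
- **Press:** I pressed the steel cap straight down at about 15 N for 1.3 s. There was also about 4 N sideways. The cap held at 44.1 mm throughout.
- **Final pictures:** In the top view the cap and the wedge are at the same pixels as before the press, and the cap's pixel also matches the start. The bystanders look undisturbed and the hand is away. In the last side picture the gripper hid the foot, so that check rests on the top view alone.
- **Disagreement:** The two cameras differed by about 3 mm in y, so I used the mean.

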